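Nudge the steel disc into the recess that fits and swing its keeper over it

TASK

The steel specimen disc lies loose on the station. With the fingertips only, push it flat along the station's top until it drops fully into the recess that it fits (the larger of the two), then push the post of that recess's keeper round until the keeper is fully in over the disc. Do not lift, carry or tip up the disc, and leave the other keeper and the pots, cassettes and slide mailer alone.

Things in the scene. Friction and masses are not known exactly. Their poses are not given: they have to be found in the camera images.
- deck: plain middle block of the fixed grey-painted metal station on the bench right of the laptop. The station is 188 mm long (its own x, away from the robot), 78 mm wide (own y, to the left) and 22 mm high, flat on top and without a lip: this block is 64 mm long and a cell with one round, dark-floored recess and a swinging keeper adjoins it at each end, level with it. Origin at the centre of the block's underside.
- large_recess (a point): centre of the floor of the large recess: round, 42 mm across, 9 mm deep, so its rim (the station's top) is 9 mm above this point. It is in the middle of a cell 62 mm long; the large recess may be at the near or at the far end of the station, the other recess is at the other end, 126 mm away. It takes the disc with 2 mm to spare all round.
- small_recess (a point): centre of the floor of the small recess: round, 30 mm across, 9 mm deep, so its rim (the station's top) is 9 mm above this point. It is in the middle of a cell 62 mm long; the small recess may be at the near or at the far end of the station, the other recess is at the other end, 126 mm away. It is too small for the disc.
- disc: loose steel specimen disc, 38 mm across, 9 mm thick, about 80 g, lying flat on the middle of the station; origin at the centre of its underside. In the large recess its top is level with the station's top.
- large_keeper (a joint): angle in rad of the keeper beside the large recess: 0 = parked, the arm points away from the robot along the station's right edge (its own +x); it grows anticlockwise seen from above, as the post swings inward over the recess; pi/2 = fully in, against its stop, the post 5 mm short of above the recess's centre. Range -0.4 to pi/2; it starts near 0 and stays where it is left (about 1 N at the post turns it).
- large_post (a point): point on the upright round post (8 mm across) at the free end of the keeper beside the large recess; the post's top is 18 mm above the station's top, this point 12 mm above it. The keeper is a flat steel arm whose underside is 1.5 mm above the station's top and whose upper side is 4.5 mm above it; the post stands 28 mm from the arm's pivot pin. The pin is vertical, 33 mm from the recess's centre, towards the station's right edge (its own -y).
- small_keeper (a joint): angle in rad of the keeper beside the small recess: 0 = parked, the arm points away from the robot along the station's right edge (its own +x); it grows anticlockwise seen from above, as the post swings inward over the recess; pi/2 = fully in, against its stop, the post 5 mm short of above the recess's centre. Range -0.4 to pi/2; it starts near 0 and stays where it is left (about 1 N at the post turns it). To be left alone.
- small_post (a point): point on the upright round post (8 mm across) at the free end of the keeper beside the small recess; the post's top is 18 mm above the station's top, this point 12 mm above it. The keeper is a flat steel arm whose underside is 1.5 mm above the station's top and whose upper side is 4.5 mm above it; the post stands 28 mm from the arm's pivot pin. The pin is vertical, 33 mm from the recess's centre, towards the station's right edge (its own -y).
- pot_near: white-lidded specimen pot, 49 mm across, 65 mm tall, standing on the bench at the near end of the station, about 10 mm from it; origin at the centre of its underside. Bystander, leave it.
- pot_far: white-lidded specimen pot, 49 mm across, 65 mm tall, standing on the bench beyond the far end of the station; origin at the centre of its underside. Bystander, leave it.
- mailer: flat slide mailer, 30x82x15 mm, lying on the bench across the far end of the station, about 10 mm from it; origin at the centre of its underside. Bystander, leave it.
- cassette_a: small flat tissue cassette, 29x41x6 mm, lying on the bench between the robot and the station; origin at the centre of its underside. Bystander, leave it.
- cassette_b: small flat tissue cassette, 29x41x6 mm, lying on the bench between the robot and the station; origin at the centre of its underside. Bystander, leave it.

How it is judged:
On the way, in this order (a step that is already met when the one before it is completed fails the run):
1. the disc has dropped into the large recess and lies flat on its floor (horizontal distance between disc and large_recess below 0.0035 m and z of disc in the frame of large_recess between -0.002 and 0.0018 m and angle between disc's own z axis and vertical below 0.06 rad), for 0.2 s.
2. the keeper of the large recess is swung in over the disc (value of joint large_keeper above 1.3 rad), for 0.2 s.
At the end, for the whole second after the job is handed in: The disc lies flat and at rest on the floor of the large recess (centre within 3.5 mm of the recess's centre, underside within 1.8 mm of its floor, tilt under 0.06 rad); the keeper beside the large recess stands above 1.3 rad, the one beside the small recess below 0.4 rad (all of step 1 and linear speed of disc below 0.01 m/s and value of joint large_keeper above 1.3 rad and value of joint small_keeper below 0.4 rad); the robot touches nothing.
It fails at once if the disc is lifted (its centre more than 5 mm above where it lies on the station's top) (z of disc in the frame of deck above 0.027 m).
It fails at once if the disc is tipped up (more than about 29 degrees) (angle between disc's own z axis and vertical above 0.5 rad).
It fails at once if the keeper of the small recess is swung in (value of joint small_keeper above 0.4 rad).
It fails at once if a bystander (pot, cassette or slide mailer) is pushed more than 25 mm from its place or knocked over (distance of any of pot_near, pot_far, mailer, cassette_a, cassette_b from where it was at the start of the episode above 0.025 m or angle between any of pot_near, pot_far, mailer, cassette_a, cassette_b's own z axis and vertical above 0.5 rad).
It also fails if it takes over 45 s, if anything falls off the work surface, if the arm or the gripper's body presses on something with over 40 N, if the wrist force passes 120 N, or if a joint passes its speed limit or range.

ROBOT

A 6-joint arm with a two-finger parallel gripper is mounted at the origin on a cart in front of the work surface, level with it; the furniture and walls round the work are solid. World frame = base frame: x ahead of the robot, y to its left, z up, the work surface at z = 0. Lengths are in m, angles in rad, forces in N, time in s.
With the tool pointing down it reaches from about 0.325 to 0.9 m from the base axis. Payload 6.1 kg.
Tool frame: the origin (TCP) lies midway between the tips of the shut fingers; the grasp point (between the pads) lies 19 mm behind it; x points along the fingers, y is the direction in which the jaws open and shut, and the axes are right-handed (so a half turn about x gives the same grasp; the last joint's range is limited). The gripper opens to 85 mm and grips with 20 to 120 N. Pads are 22 mm wide; open, the fingers measure 114 mm over their backs; the gripper's body (76 mm by 85 mm) begins 54 mm behind the grasp point. The pads swing forward as they close: fully open they stand 13 mm farther back than shut.
Start: joints at [-1.254, 0.22, 1.526, -0, 1.395, -0.126], TCP at [0.268, -0.565, 0.231] pointing down, gripper open.
Joint ranges: [-2.98, 2.98], [-0.91, 2.08], [0.09, 2.57], [-1.24, 4.39], [0.2, 2.65], [-2.68, 2.68]. Speed limits (rad/s): [2.57, 2.57, 3.01, 3.14, 3.14, 3.14].

INTERFACE

Orientations are given as [roll, pitch, yaw] about the fixed x, y, z axes, in that order (R = Rz(yaw) Ry(pitch) Rx(roll)).
In Python, from plant import movep, move_l, set_joints, gripper_to, hold, inverse_kinematics, observe, get_image, get_calibration, Unreachable, job_done gives the robot as it stands. Calls block until the motion is done:
- movep(position, orientation): joint-space move of the TCP to a pose.
- move_l(position, feed=0.15, rotation=None, max_force=None): straight line of the TCP; rotation=None keeps the orientation; feed is the mean speed in m/s. With max_force (N) it stops when the force on the tool has changed by that much, and returns True; else False.
- set_joints(angles): joint-space move.
- gripper_to(opening, f_grip=None): finger opening in m; f_grip is the grip in N (None keeps the last); returns when the fingers have stopped.
- hold(seconds).
- inverse_kinematics(position, orientation): joint angles nearest the present ones, or None.
- observe(): the state.
- get_image(name): name is "scene" or "top"; returns (picture, depth): 400x640x3 uint8, red, green, blue; 400x640 float32, m along the optical axis (not along the pixel's ray), 0 where there is no reading.
- get_calibration(name): a dict with "intrinsics" (3x3 intrinsics, pixels), "dist_coeffs" ([k1, k2, p1, p2, k3] as OpenCV has them; the pictures are not rectified), "world_from_camera" (4x4, takes a point from camera to world coordinates). Camera axes: x right, y down, z forward; pixel columns grow to the right and rows downward; lengths in m; the calibration is good to about 2 mm. A picture is of the moment at which its call begins. get_calibration takes no time and is no camera call.
A pose or a line that the arm cannot do raises Unreachable and nothing moves.
- job_done(): hands the job in, once; it reports no verdict.
The state is a dict: "time_s": time; "q": joint angles; "joint_velocities": joint speeds; "joint_torque": joint torques, N m; "eef_pos": TCP position; "tcp_rot": TCP orientation; "ft_force": force on the tool from outside, world axes, zero at the start; "torque": the same for the moment, N m; "opening": finger opening in m.
Only numpy, scipy, OpenCV 4.12 (cv2) and the standard library are available. Lean on these libraries where they do the work, as an engineer would, in place of code of your own. Each camera call takes 0.05 s, during which the arm holds its last target.

## Working session

There is one attempt and no reset: what is moved stays moved. The work goes in short steps, each a Python script; the robot and the scene stay as the last script left them, time stands still between calls to the robot, and variables do not carry over. Pictures are saved under pics/ and viewed, and the job is handed in when it is done.

```bash
ls; mkdir -p pics; python3 - <<'E'
from plant import *
import cv2,numpy as np
for n in("scene","top"):
    p,d=get_image(n);cv2.imwrite(f"pics/{n}0.png",p[:,:,::-1]);np.savez(f"pics/{n}0.npz",p=p,d=d)
    c=get_calibration(n);print(n,c)
s=observe();print(s)
E
```

```text
pics
scene {'intrinsics': array([[494.56469771,   0.        , 323.98786824],
       [  0.        , 494.56469771, 197.9935739 ],
       [  0.        ,   0.        ,   1.        ]]), 'dist_coeffs': array([0.04652539, 0.        , 0.        , 0.        , 0.        ]), 'world_from_camera': array([[ 0.50808597, -0.46853436,  0.72272   , -0.12741695],
       [-0.86125407, -0.28561887,  0.42031333, -0.66042816],
       [ 0.00949123, -0.83600084, -0.54864607,  0.56922774],
       [ 0.        ,  0.        ,  0.        ,  1.        ]])}
top {'intrinsics': array([[484.16666534,   0.        , 316.80117605],
       [  0.        , 484.16666534, 196.07759607],
       [  0.        ,   0.        ,   1.        ]]), 'dist_coeffs': array([-0.11310785,  0.        ,  0.        ,  0.        ,  0.        ]), 'world_from_camera': array([[ 0.00844734, -0.99275163,  0.11988677,  0.41948941],
       [-0.99991943, -0.00952208, -0.00839459, -0.27879285],
       [ 0.00947531, -0.11980619, -0.99275208,  0.94740336],
       [ 0.        ,  0.        ,  0.        ,  1.        ]])}
{'time_s': 0.1, 'q': array([-1.25409763e+00,  2.21171790e-01,  1.52748088e+00, -1.45725855e-05,
        1.39473795e+00, -1.26073041e-01]), 'joint_velocities': array([ 0.00161719, -0.00177462, -0.00265655, -0.00035933, -0.00158169,
        0.00161909]), 'joint_torque': array([ 1.09415072e-03, -4.98243964e+01, -3.90547192e+01, -1.87862229e-04,
        5.74655729e-03, -2.10543071e-06]), 'eef_pos': array([ 0.2676129 , -0.56419845,  0.23030184]), 'tcp_rot': array([-1.68889235,  1.5689983 ,  1.8954746 ]), 'ft_force': array([ 0.60374236, -0.61385207,  0.3124943 ]), 'torque': array([-0.02485491, -0.0142473 ,  0.03517473]), 'opening': 0.08544091001799758}
```

View pics/scene0.png

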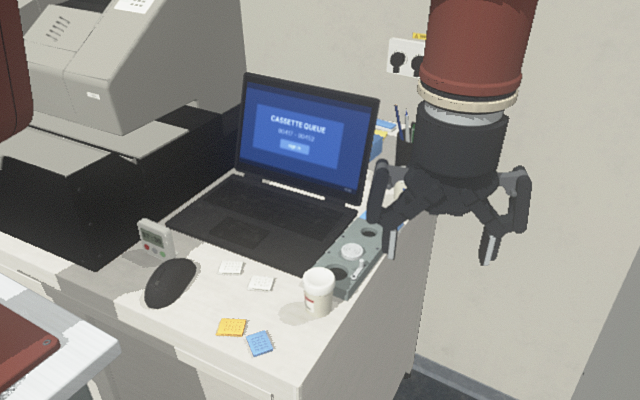

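View pics/top0.png

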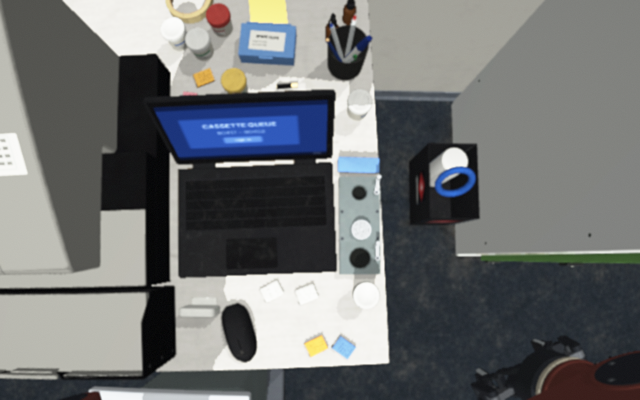

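The top view shows the station at cols 338–382, rows 172–273. The disc is near (361,229) and the recesses are near (359,192) and (360,258). I'll zoom in on these.

```bash
python3 - <<'E'
import cv2,numpy as np
p=np.load("pics/top0.npz")['p'][150:310,300:410,::-1]
cv2.imwrite("pics/topz.png",cv2.resize(p,None,fx=3.75*1,fy=3.75,interpolation=cv2.INTER_CUBIC))
p=np.load("pics/scene0.npz")['p'][200:330,280:420,::-1]
cv2.imwrite("pics/scenez.png",cv2.resize(p,None,fx=4.5,fy=4.5,interpolation=cv2.INTER_CUBIC))
E
```

```text
(no output)
```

View pics/topz.png

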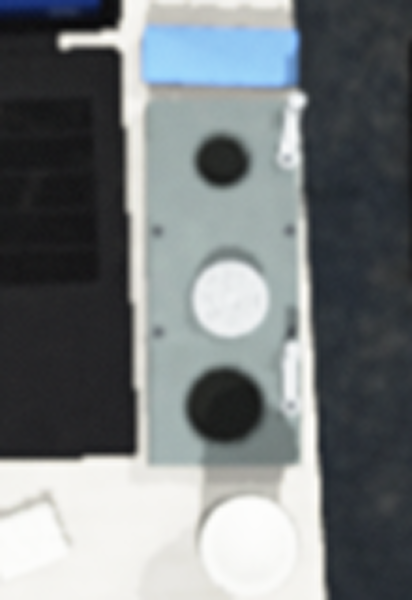

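View pics/scenez.png

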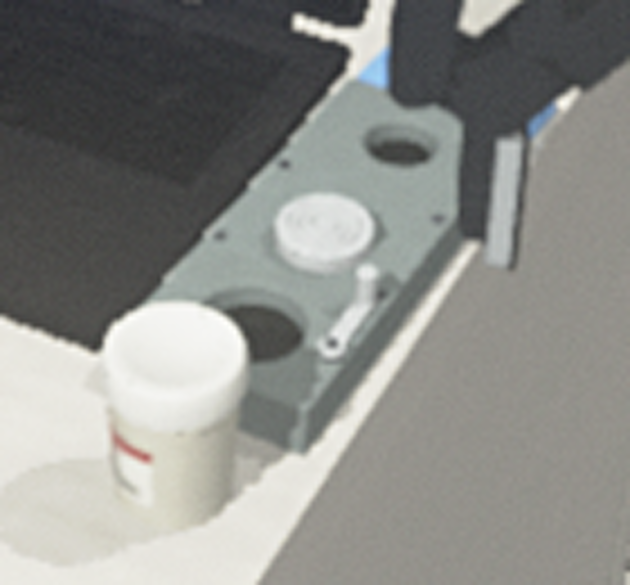

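Large recess is at the near end (zoomed dark circle of about 80 px, against about 55 px for the far one). Its keeper is parked at the right with the post beside the block. Next I'll measure these points.

```bash
cat >h.py <<'E'
import cv2,numpy as np
from plant import *
C={n:get_calibration(n) for n in("scene","top")}
def ray(n,px,z):
    c=C[n];u=cv2.undistortPoints(np.array(px,float).reshape(-1,1,2),c["intrinsics"],c["dist_coeffs"])[:,0]
    T=c["world_from_camera"];d=np.c_[u,np.ones(len(u))]@T[:3,:3].T;o=T[:3,3]
    return o+d*((z-o[2])/d[:,2])[:,None]
def blob(mask,lo,hi,roi,all=False):
    x0,y0,x1,y1=roi;m=np.zeros(mask.shape,np.uint8);m[y0:y1,x0:x1]=mask[y0:y1,x0:x1]
    cs,_=cv2.findContours(m,cv2.RETR_EXTERNAL,cv2.CHAIN_APPROX_NONE)
    return [c for c in cs if lo<=cv2.contourArea(c)<=hi]
E
python3 - <<'E'
from h import *
z=np.load("pics/top0.npz");p=z['p'];d=z['d'];hsv=cv2.cvtColor(p,cv2.COLOR_RGB2HSV)
print(hsv[240,345],hsv[182,345],hsv[229,361],hsv[258,360],hsv[265,375], hsv[192,359])
T=C["top"]["world_from_camera"]
def w(px,dd):
    u=cv2.undistortPoints(np.array(px,float).reshape(1,1,2),C["top"]["intrinsics"],C["top"]["dist_coeffs"])[0,0]
    return (T@np.r_[u*dd,dd,1])[:3]
for q in[(345,240),(361,229),(360,258),(359,192),(348,205),(366,295),(377,245),(250,220),(331,97)]: print(q,w(q,d[q[1],q[0]]).round(4))
# dark recesses
g=cv2.cvtColor(p,cv2.COLOR_RGB2GRAY)
for thr in(60,75,90):
  for roi in((345,245,375,272),(345,180,372,203)):
    for c in blob((g<thr).astype(np.uint8),60,800,roi):
        e=cv2.fitEllipse(c);print(thr,"recess px",np.round(e,2).tolist() if 0 else e,ray("top",[e[0]],.022).round(4)[0], ray("top",[e[0]],.013).round(4)[0])
m=((g>195)).astype(np.uint8)
for c in blob(m,100,800,(345,212,378,244)):
    e=cv2.fitEllipse(c);print("disc",e,ray("top",[e[0]],.031).round(4)[0])
# station mask
m=((hsv[...,1]>12)&(hsv[...,1]<60)&(g>70)&(g<175)).astype(np.uint8)
m[(g<60)]=1
m=np.where(m>0,1,0).astype(np.uint8)
cv2.imwrite("pics/m.png",cv2.resize(m[150:310,300:410]*255,None,fx=3.75,fy=3.75,interpolation=0))
E
```

```text
[ 85  18 183] [ 88  21 172] [100   3 243] [80 25 31] [ 88  24 127] [60 19 40]
(345, 240) [ 0.4474 -0.3412  0.0217]
(361, 229) [ 0.4681 -0.3708  0.0318]
(360, 258) [ 0.4133 -0.3709  0.0106]
(359, 192) [ 0.541  -0.3688  0.0141]
(348, 205) [ 0.5147 -0.3469  0.0203]
(366, 295) [ 0.3471 -0.3766  0.0645]
(377, 245) [ 0.4381 -0.4016  0.0276]
(250, 220) [ 0.4841 -0.1586  0.0188]
(331, 97) [ 0.667  -0.3062  0.2088]
60 recess px ((359.6192321777344, 257.9055480957031), (18.049482345581055, 18.541292190551758), 79.34137725830078) [ 0.4135 -0.3691  0.022 ] [ 0.4135 -0.37    0.013 ]
60 recess px ((358.820068359375, 192.6258087158203), (11.320642471313477, 12.05443000793457), 91.63653564453125) [ 0.5387 -0.3677  0.022 ] [ 0.5399 -0.3685  0.013 ]
75 recess px ((359.64935302734375, 257.9387512207031), (18.82061767578125, 19.25551414489746), 97.84221649169922) [ 0.4135 -0.3692  0.022 ] [ 0.4134 -0.37    0.013 ]
75 recess px ((358.8932800292969, 192.58750915527344), (11.448315620422363, 12.508415222167969), 104.31717681884766) [ 0.5388 -0.3678  0.022 ] [ 0.54   -0.3687  0.013 ]
90 recess px ((359.77020263671875, 257.9618225097656), (19.48621368408203, 20.00948143005371), 113.70599365234375) [ 0.4134 -0.3694  0.022 ] [ 0.4134 -0.3703  0.013 ]
90 recess px ((358.5953674316406, 192.50927734375), (12.773164749145508, 13.03531551361084), 137.3487091064453) [ 0.539  -0.3672  0.022 ] [ 0.5401 -0.3681  0.013 ]
disc ((361.15618896484375, 229.45358276367188), (19.196062088012695, 19.632333755493164), 91.86512756347656) [ 0.4672 -0.3711  0.031 ]
```

View pics/m.png

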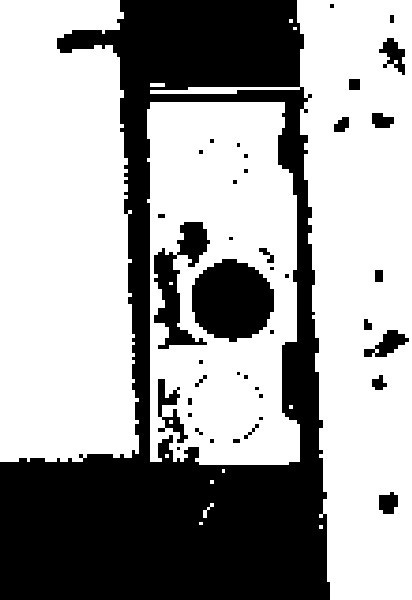

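```bash
python3 - <<'E'
from h import *
p=np.load("pics/scene0.npz")['p'];g=cv2.cvtColor(p,cv2.COLOR_RGB2GRAY)
for thr in(185,195,205):
  for c in blob((g>thr).astype(np.uint8),60,800,(338,240,366,262)):
    e=cv2.fitEllipse(c);print("disc scene",thr,e,ray("scene",[e[0]],.031).round(4)[0])
# post top in scene zoom (367,270)/4.5 ; in top zoom (291,342)/3.75
print("post scene",ray("scene",[(280+367/4.5-.5,200+270/4.5-.5)],.040).round(4))
print("post top",ray("top",[(300+291/3.75-.5,150+343/3.75-.5)],.040).round(4))
print("pin scene",ray("scene",[(280+331/4.5-.5,200+346/4.5-.5)],.027).round(4))
print("pin top",ray("top",[(300+291/3.75-.5,150+408/3.75-.5)],.027).round(4))
# screw dots top
for q in[(157,231),(290,230),(158,331),(292,327)]: print("dot",ray("top",[(300+q[0]/3.75-.5,150+q[1]/3.75-.5)],.022).round(4)[0])
for q in[(285,163),(438,218),(220,236)]: print("dot sc",ray("scene",[(280+q[0]/4.5-.5,200+q[1]/4.5-.5)],.022).round(4)[0])
# large recess rim, scene: rightmost/upper rim points (zoom)
z=p[265:290,322:352,::-1];cv2.imwrite("pics/rz.png",cv2.resize(z,None,fx=20,fy=20,interpolation=2))
E
```

```text
disc scene 185 ((351.1023864746094, 250.70535278320312), (16.172163009643555, 21.033185958862305), 84.00004577636719) [ 0.4644 -0.3709  0.031 ]
disc scene 195 ((351.23541259765625, 250.53526306152344), (15.470407485961914, 20.57044219970703), 85.50720977783203) [ 0.465  -0.3709  0.031 ]
disc scene 205 ((351.4488830566406, 250.2005157470703), (14.448396682739258, 20.394590377807617), 86.30240631103516) [ 0.4659 -0.3708  0.031 ]
post scene [[ 0.443  -0.4003  0.04  ]]
post top [[ 0.4454 -0.4002  0.04  ]]
pin scene [[ 0.4132 -0.4018  0.027 ]]
pin top [[ 0.413  -0.4018  0.027 ]]
dot [ 0.5026 -0.334   0.022 ]
dot [ 0.5038 -0.4024  0.022 ]
dot [ 0.4516 -0.3347  0.022 ]
dot [ 0.4541 -0.4031  0.022 ]
dot sc [ 0.5041 -0.3334  0.022 ]
dot sc [ 0.5044 -0.401   0.022 ]
dot sc [ 0.451  -0.3341  0.022 ]
```

View pics/rz.png

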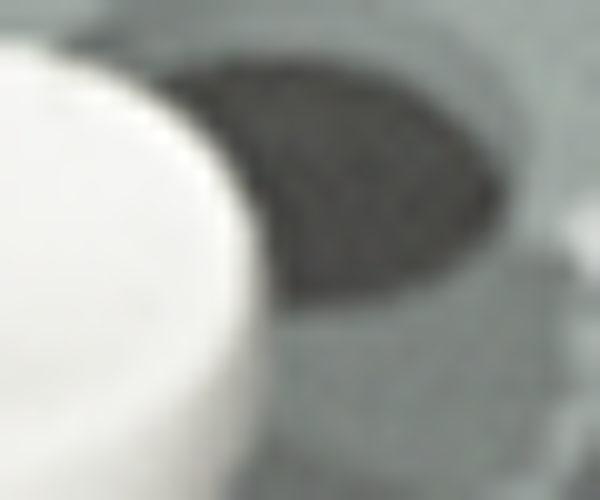

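Both views agree to about 2 mm: 125.5 mm between recesses, pin 32–33 mm from the recess. Large recess is about (0.4133,-0.3695), disc about (0.4665,-0.371), yaw about 0.012. I'll move in behind the disc with the fingers slightly open as a two-point cradle.

```bash
python3 - <<'E'
from h import *
pi=np.pi
for y in(0,pi): print(inverse_kinematics([.5045,-.371,.15],[0,pi/2,y]))
q=[inverse_kinematics([.5045,-.371,.15],[0,pi/2,y]) for y in(0,pi)]
s=observe()['q'];cand=[(abs(a-s).max(),y) for a,y in zip(q,(0,pi)) if a is not None];y=min(cand)[1]
print("yaw",y)
gripper_to(.018,20)
movep([.5045,-.371,.15],[0,pi/2,y])
move_l([.5045,-.371,.045],feed=.15)
s=observe();print(s['time_s'],s['eef_pos'],s['ft_force'],s['opening'])
for n in("scene","top"):
    p,d=get_image(n);a=p[180:340,280:440,::-1] if n=="scene" else p[150:310,300:460,::-1]
    cv2.imwrite(f"pics/{n}1.png",cv2.resize(a,None,fx=3.6,fy=3.6,interpolation=2))
E
```

```text
[-0.75992482  0.28995939  1.60002248  0.          1.25161079 -2.33072114]
[-7.59924817e-01  2.89959389e-01  1.60002248e+00 -4.44089210e-16
  1.25161079e+00  8.10871510e-01]
yaw 3.141592653589793
2.8083 [ 0.5050285  -0.37186287  0.04607303] [-1.10548231 -1.2009904   0.63592525] 0.018225296897511768
```

View pics/scene1.png

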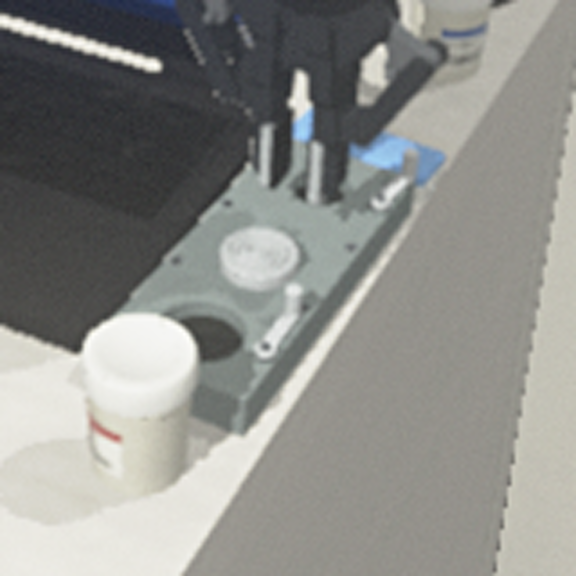

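View pics/top1.png

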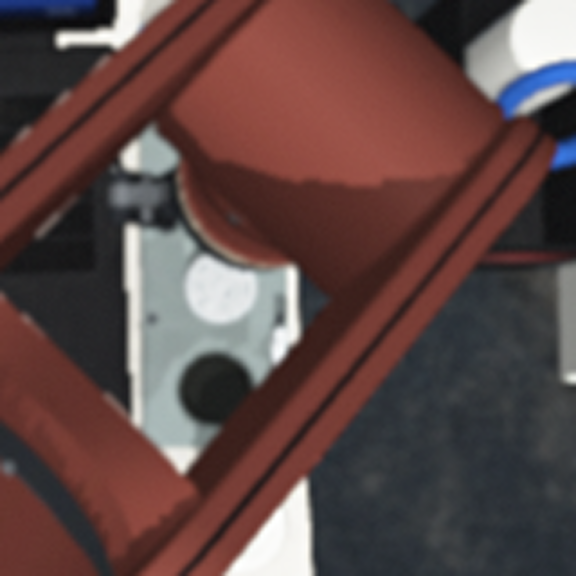

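The scene view shows the fingers hovering behind the disc over plain deck, clear of the small keeper. I'll touch down, back off 2 mm and push until contact.

```bash
python3 - <<'E'
from h import *
def st(l):
    s=observe();print(l,round(s['time_s'],2),s['eef_pos'].round(4),s['ft_force'].round(2));return s
hit=move_l([.5045,-.371,.017],feed=.03,max_force=4);s=st(f"down {hit}")
z=s['eef_pos'][2]+.002
# commanded vs actual z offset check
move_l([.5045,-.371,z],feed=.03);st("up")
hit=move_l([.485,-.3711,z],feed=.03,max_force=1.5);st(f"contact {hit}")
p,d=get_image("scene");a=p[180:340,280:440,::-1]
cv2.imwrite("pics/s2.png",cv2.resize(a,None,fx=3.6,fy=3.6,interpolation=2))
E
```

```text
down True 3.62 [ 0.5042 -0.3707  0.0223] [-0.27  0.08  6.01]
up 3.88 [ 0.5045 -0.371   0.0241] [-0.04 -0.13  0.29]
contact False 4.67 [ 0.485  -0.3712  0.0244] [ 0.38 -0.17 -0.63]
```

View pics/s2.png

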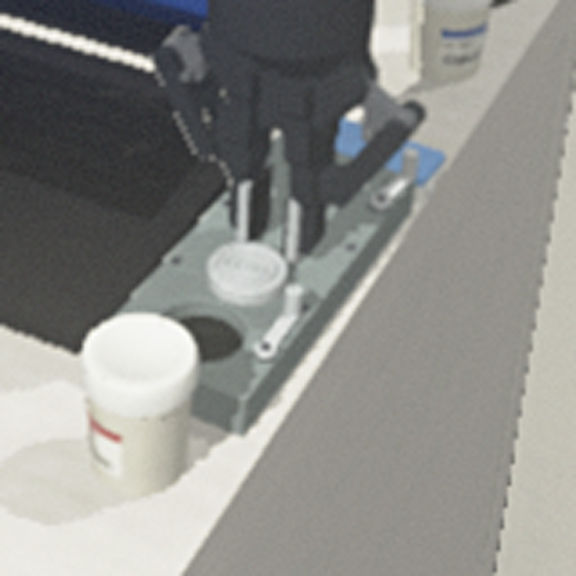

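The disc slides easily: it moved from zoom (260,257) to (247,272). I'll measure its position relative to the TCP.

```bash
cat >>h.py <<'E'
def disc_scene(name=None,z=.031,roi=(325,240,368,290)):
    p,d=get_image("scene");g=cv2.cvtColor(p,cv2.COLOR_RGB2GRAY);hs=cv2.cvtColor(p,cv2.COLOR_RGB2HSV)
    if name: cv2.imwrite(f"pics/{name}.png",cv2.resize(p[180:340,280:440,::-1],None,fx=3.6,fy=3.6,interpolation=2))
    out=[]
    for c in blob((g>185).astype(np.uint8),80,900,roi):
        e=cv2.fitEllipse(c);out.append((np.round(e[0],1),np.round(e[1],1),ray("scene",[e[0]],z)[0].round(4)))
    return out
E
python3 - <<'E'
from h import *
for o in disc_scene("s3"):print(o)
p,d=get_image("scene");g=cv2.cvtColor(p,cv2.COLOR_RGB2GRAY)
for t in(160,170,180,190):
  for c in blob((g>t).astype(np.uint8),80,900,(325,240,362,268)):
    e=cv2.fitEllipse(c);print(t,np.round(e[0],1),np.round(e[1],1),ray("scene",[e[0]],.031)[0].round(4))
E
```

```text
(array([328.8, 278.8]), array([ 9.3, 22.8]), array([ 0.3843, -0.3733,  0.031 ]))
(array([347.8, 253.8]), array([19.1, 20.7]), array([ 0.4542, -0.37  ,  0.031 ]))
160 [349.2 252.8] [19.4 27.9] [ 0.4578 -0.3707  0.031 ]
170 [347.6 254.2] [20.1 21.5] [ 0.4533 -0.3702  0.031 ]
180 [347.7 254. ] [19.3 21. ] [ 0.4538 -0.3701  0.031 ]
190 [347.7 255. ] [15.5 20.4] [ 0.4513 -0.3713  0.031 ]
```

```bash
python3 - <<'E'
from h import *
def st(l):
    s=observe();print(l,round(s['time_s'],2),s['eef_pos'].round(4),s['ft_force'].round(2),round(s['opening'],4));return s
z=.0242
move_l([.490,-.3708,z],feed=.06)
gripper_to(.012)
hit=move_l([.455,-.3700,z],feed=.03,max_force=8);st(f"push {hit}")
for o in disc_scene("s4"):print(o)
E
```

```text
push False 6.62 [ 0.455  -0.37    0.0241] [0.43 0.7  0.29] 0.0119
(array([335.8, 268.2]), array([19.1, 39.7]), array([ 0.412 , -0.3705,  0.031 ]))
```

View pics/s4.png

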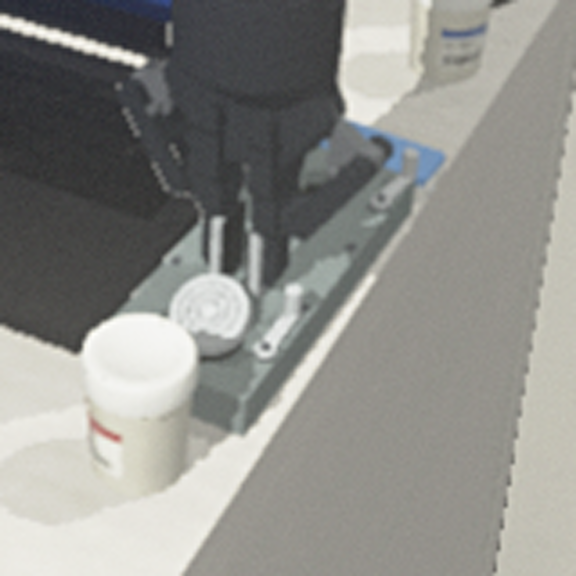

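The disc's leading edge has dipped into the recess (zoom ~(210,312)), pivoting on the rim as expected. I'll continue slowly.

```bash
python3 - <<'E'
from h import *
def st(l):
    s=observe();print(l,round(s['time_s'],2),s['eef_pos'].round(4),s['ft_force'].round(2),round(s['opening'],4));return s
z=.0242
hit=move_l([.442,-.3696,z],feed=.025,max_force=8);st(f"push {hit}")
for o in disc_scene("s5"):print(o)
E
```

```text
push False 7.34 [ 0.442  -0.3697  0.0243] [ 0.77 -0.22 -0.3 ] 0.012
(array([333.1, 275.8]), array([19. , 25.9]), array([ 0.3939, -0.3757,  0.031 ]))
```

View pics/s5.png

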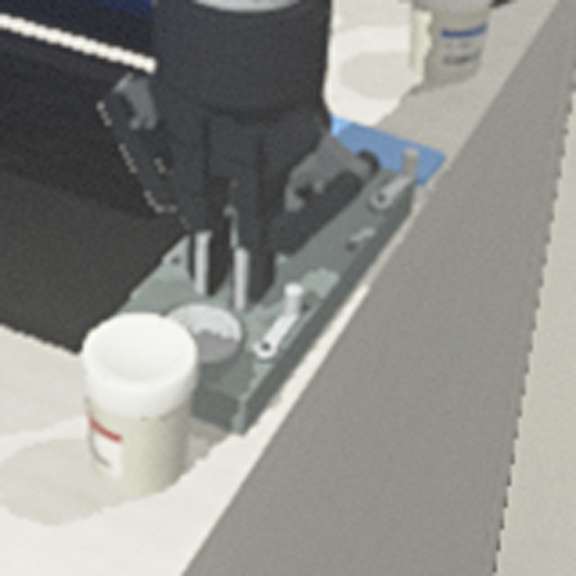

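The disc now looks flush in the recess (zoom ~(205,330)). I'll lift clear and verify with depth.

```bash
python3 - <<'E'
from h import *
s=observe()
move_l([.447,-.3697,.0243],feed=.05)
move_l([.447,-.3697,.10],feed=.15)
gripper_to(0.0)
# to start for keeper: yaw variants
pi=np.pi
P=np.array([.4412,-.4005]) 
s0=P+np.array([1,-1])/2**.5*.022
print("start",s0)
for y in(-pi/4,3*pi/4,pi/4+pi/2,pi/4,-3*pi/4): print(round(y,2),inverse_kinematics([*s0,.10],[0,pi/2,y]))
y=3*pi/4
movep([.50,-.46,.12],[0,pi/2,y])
p,d=get_image("scene");cv2.imwrite("pics/s6.png",cv2.resize(p[180:340,280:440,::-1],None,fx=3.6,fy=3.6,interpolation=2))
p,d=get_image("top");np.savez("pics/t6.npz",p=p,d=d);cv2.imwrite("pics/t6.png",cv2.resize(p[150:310,300:460,::-1],None,fx=3.6,fy=3.6,interpolation=2))
T=C["top"]["world_from_camera"]
for q in[(360,258),(355,258),(365,258),(360,253),(360,263),(345,240),(360,235),(350,235)]:
    u=cv2.undistortPoints(np.array(q,float).reshape(1,1,2),C["top"]["intrinsics"],C["top"]["dist_coeffs"])[0,0];dd=d[q[1],q[0]]
    print(q,(T@np.r_[u*dd,dd,1])[:3].round(4))
print(observe()['time_s'])
E
```

```text
start [ 0.45675635 -0.41605635]
-0.79 [-8.66363644e-01  3.25996692e-01  1.65635070e+00 -4.44089210e-16
  1.15924526e+00 -1.65176181e+00]
2.36 [-8.66363644e-01  3.25996692e-01  1.65635070e+00 -4.44089210e-16
  1.15924526e+00  1.48983085e+00]
2.36 [-8.66363644e-01  3.25996692e-01  1.65635070e+00 -4.44089210e-16
  1.15924526e+00  1.48983085e+00]
0.79 None
-2.36 [-8.66363644e-01  3.25996692e-01  1.65635070e+00 -4.44089210e-16
  1.15924526e+00 -8.09654807e-02]
(360, 258) [ 0.4168 -0.318   0.5486]
(355, 258) [ 0.4168 -0.3135  0.5528]
(365, 258) [ 0.4169 -0.3219  0.551 ]
(360, 253) [ 0.4209 -0.3184  0.5446]
(360, 263) [ 0.4129 -0.3173  0.5562]
(345, 240) [ 0.4315 -0.3056  0.5497]
(360, 235) [ 0.4357 -0.3179  0.5494]
(350, 235) [ 0.4356 -0.3097  0.5493]
9.425
```

View pics/s6.png

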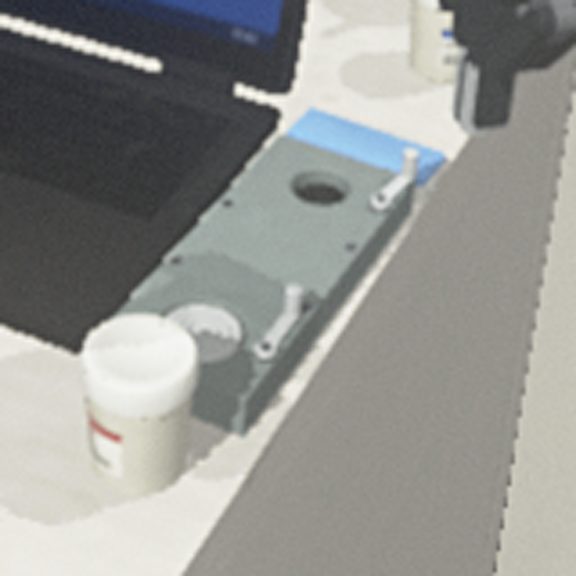

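View pics/t6.png

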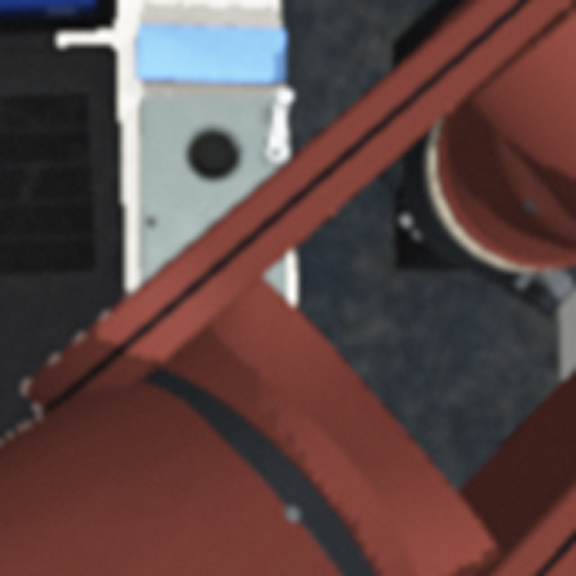

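The scene view shows the disc flush in the recess, with no gap at its trailing side. I'll check this with depth, then push the keeper along its 45° chord.

```bash
python3 - <<'E'
from h import *
def st(l):
    s=observe();print(l,round(s['time_s'],2),s['eef_pos'].round(4),s['ft_force'].round(2),round(s['opening'],4));return s
p,d=get_image("scene");g=cv2.cvtColor(p,cv2.COLOR_RGB2GRAY)
cs=blob((g>185).astype(np.uint8),60,900,(333,260,350,284))
T=C["scene"]["world_from_camera"]
m=np.zeros(g.shape,np.uint8)
cv2.ellipse(m,(339,272),(7,6),0,0,360,1,-1);m[:, :336]=0
def pts(m):
    v,u=np.nonzero(m);dd=d[v,u];ud=cv2.undistortPoints(np.c_[u,v].astype(float).reshape(-1,1,2),C["scene"]["intrinsics"],C["scene"]["dist_coeffs"])[:,0]
    return (np.c_[ud*dd[:,None],dd]@T[:3,:3].T+T[:3,3])
P=pts(m);k=np.c_[P[:,:2]-P[:,:2].mean(0),np.ones(len(P))];f=np.linalg.lstsq(k,P[:,2],rcond=None)[0]
print("disc top z, slopes",f[2].round(4),f[:2].round(3),len(P),P[:,:2].mean(0).round(3))
m2=np.zeros_like(m);m2[246:258,338:352]=1;P=pts(m2);print("deck z",np.median(P[:,2]).round(4),P[:,:2].mean(0).round(3))
pi=np.pi;n=np.array([-1,1])/2**.5;M=np.array([.4303,-.3852]);S=M-n*.047
y=3*pi/4
movep([*S,.10],[0,pi/2,y]);move_l([*S,.031],feed=.12,max_force=6);st("down")
E=M-n*.025
hit=move_l([*E,.031],feed=.04,max_force=10);st(f"push1 {hit}")
p,d=get_image("scene");cv2.imwrite("pics/s7.png",cv2.resize(p[180:340,280:440,::-1],None,fx=3.6,fy=3.6,interpolation=2))
E
```

```text
disc top z, slopes 0.0208 [-0.027  0.022] 115 [ 0.418 -0.376]
deck z 0.0211 [ 0.464 -0.358]
down 10.55 [ 0.464  -0.419   0.0316] [-0.14  0.36 -0.18] -0.0002
push1 False 11.25 [ 0.4475 -0.4027  0.0309] [-1.17 -0.19 -0.69] 0.0
```

View pics/s7.png

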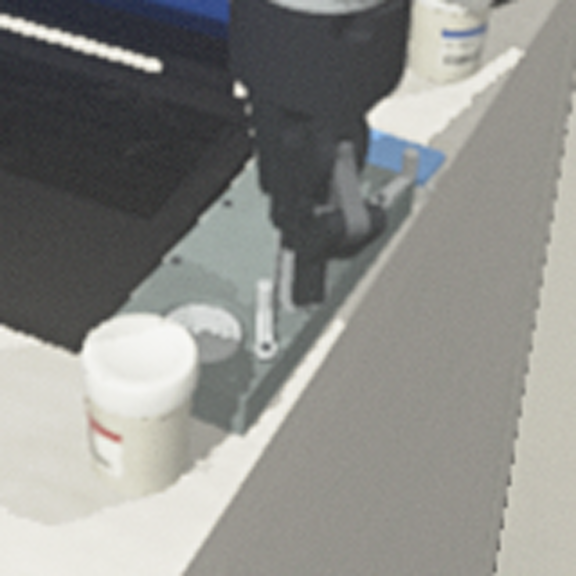

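Depth puts the disc top level with the deck (20.8 against 21.1 mm, slopes under 0.03). The keeper is swinging, with its post at zoom (264,290). I'll continue to the stop.

```bash
python3 - <<'E'
from h import *
def st(l):
    s=observe();print(l,round(s['time_s'],2),s['eef_pos'].round(4),s['ft_force'].round(2));return s
n=np.array([-1,1])/2**.5;M=np.array([.4303,-.3852])
for k in(-.010,.009):
    hit=move_l([*(M+n*k),.031],feed=.03,max_force=8);s=st(f"push {hit}")
    p,d=get_image("scene");cv2.imwrite(f"pics/s8{'a' if k<0 else 'b'}.png",cv2.resize(p[180:340,280:440,::-1],None,fx=3.6,fy=3.6,interpolation=2))
    print("n",((s['eef_pos'][:2]-M)@n).round(4))
    if hit:break
E
```

```text
push False 11.95 [ 0.437  -0.392   0.0309] [ 0.25 -0.78  0.15]
n -0.0096
push True 12.53 [ 0.4273 -0.3831  0.0315] [ 1.98 -3.45 -0.68]
n 0.0036
```

View pics/s8b.png

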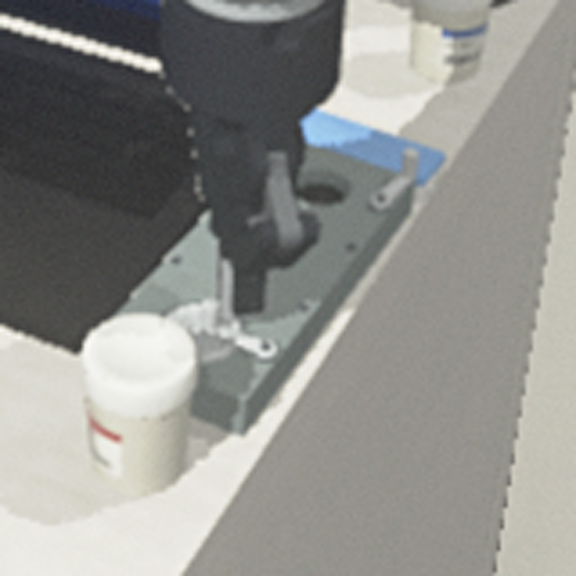

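The force stop came at n=3.6 mm, against about 4.8 mm expected at the stop. I'll back off and check the angle with both cameras.

```bash
python3 - <<'E'
from h import *
n=np.array([-1,1])/2**.5;M=np.array([.4303,-.3852])
move_l([*(M-n*.012),.031],feed=.06)
move_l([*(M-n*.012),.12],feed=.15)
set_joints([-1.254,.22,1.526,0,1.395,-.126])
for w,nm in(("scene","s9"),("top","t9")):
    p,d=get_image(w);np.savez(f"pics/{nm}.npz",p=p,d=d)
    a=p[240:310,310:380,::-1] if w=="scene" else p[210:280,325:395,::-1]
    cv2.imwrite(f"pics/{nm}.png",cv2.resize(a,None,fx=8,fy=8,interpolation=2))
print(observe()['time_s'])
E
```

```text
15.275
```

View pics/s9.png

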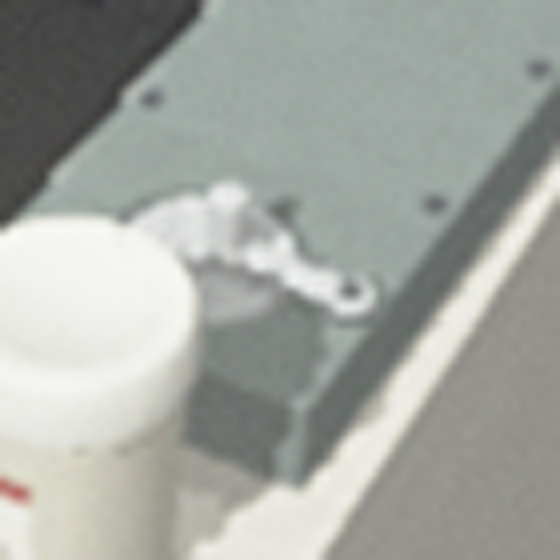

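View pics/t9.png

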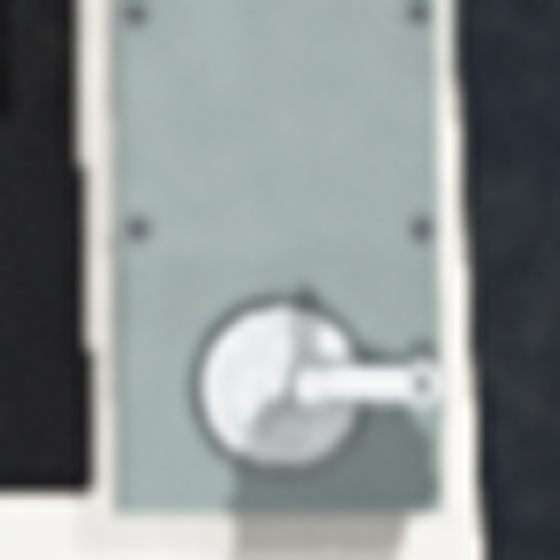

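The top view shows the arm square across the station: pin at zoom (424,382), post at (300,383). The disc sits inside the recess with a thin dark ring round it. I'll put numbers on that.

```bash
python3 - <<'E'
from h import *
f=lambda x,y:(325+(x+.5)/8-.5,210+(y+.5)/8-.5)
pin=ray("top",[f(424,382)],.0265)[0];mid=ray("top",[f(330,383)],.0265)[0];post=ray("top",[f(300,383)],.040)[0]
fs=lambda x,y:(310+(x+.5)/8-.5,240+(y+.5)/8-.5)
ps=ray("scene",[fs(229,192)],.040)[0];pn=ray("scene",[fs(351,291)],.0265)[0]
for a,b in((pin,mid),(pin,post),(pn,ps)): v=b-a;print("angle",np.arctan2(v[1],v[0])-.012,np.hypot(*v[:2]))
dc=ray("top",[f(280,383)],.022)[0];print("disc",dc, "recess .4135 -.3692")
s=observe();print(s['time_s'],s['ft_force'])
job_done()
E
```

```text
angle 1.5744725441496836 0.02236232388950182
angle 1.5690562359907776 0.030871857625512
angle 1.565242801455423 0.02843372114026775
disc [ 0.41441564 -0.36898415  0.022     ] recess .4135 -.3692
15.275 [ 0.62739462 -0.45969786 -0.37117467]
the job is handed in; nothing more can be done
```

The disc is in the large recess, which is at the near end, and that recess's keeper is fully in over it. I handed the job in at about 15.3 s on the robot's clock, with no verdict reported.

I pushed the disc flat along the station with the nearly shut fingertips, moving toward the robot until it dropped in. I then shut the fingers and pushed the keeper's post in one straight diagonal line until the force stop. After that the arm went back to its start pose, clear of everything.

**Disc:** Before the keeper went over, depth showed its top level with the deck (20.8 against 21.1 mm) and under 0.04 rad of tilt. At the end the top view put its centre about 1 mm from the recess centre.

**Keeper:** Both cameras put the large keeper at about 1.57 rad.

**Left alone:** The small keeper was still parked in the last wide view, taken at the end of the keeper push. I saw no bystander moved in the views I took, but I did not measure their positions afterwards or check the cassettes in the final pictures.

**Disagreements:**
- The two cameras differed by up to about 2 mm in x on the disc and post, which is within the calibration.
- The push on the post stopped about 1 mm earlier than I had computed; the pictures confirmed that the keeper was fully in.
- The top camera could not check the disc drop because the arm was in the way, so I used the scene camera's depth.

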